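# Empty a cast housing and present it over the upward-looking inspection camera

### The job

The open-topped aluminium housing on the inspection table still holds three loose bearing balls. Pick it up, tip the balls out into the steel tray and turn it upright again; then, carrying it over the steel bars that divide the table, bring it to the upward-looking camera station and stop with it hovering about 15 mm above the camera's rectangular glass window, upright, centred and lined up with that window (either way round). Finish while still holding it there, motionless; nothing may touch the camera station or the dividing bars, all three balls stay in the tray, and the other tools on the table stay where they are.

Things in the scene. Friction and masses are not known exactly. Their poses are not given: they have to be found in the camera images.
- housing: Loose open-topped aluminium shell: outside 70 mm along x, 50 mm along y, 80 mm tall, walls and floor 5 mm; round boss (26 mm diameter, 6 mm proud, centre 30 mm up) on each x face. About 0.3 kg. Origin at the centre of its underside, z up to the mouth. Grip its plain y faces (50 mm) near the mouth; balls leave by the mouth, so leave them a gap below the gripper's body.
- ball0_center (a point): Centre of one of three equal loose steel balls, 18 mm diameter, 24 g, that start side by side on the floor of the housing; they roll freely and run out once the housing is tipped well beyond level (about 105 to 120 degrees from upright, mouth downward). Axes mean nothing.
- ball1_center (a point): Centre of the second ball, like ball0.
- ball2_center (a point): Centre of the third ball, like ball0.
- tray: Fixed open steel tray, 180 mm along its x, 150 mm along its y, 45 mm tall, walls 4 mm. Origin at the centre of its underside, z up.
- station: Fixed upward-looking camera station, 60 mm tall: aluminium foot 130 x 105 mm, grey box 110 x 85 mm, black bezel 86 x 66 mm on top around the glass. Long sides along its x. Origin at the centre of its underside.
- window (a point): Centre of the upper face of the station's flat rectangular glass window, 60 mm above the table. The glass measures 70 mm along x and 50 mm along y, the same outline as the housing's underside; z up.
- straightedge: Fixed steel straightedge standing on edge on two feet, a low wall: 280 mm along its x, 12 mm thick (feet 40 mm), 85 mm tall, between two of the three working places. Origin at the centre of its underside.
- parallels: Fixed stack of two steel parallels, a low wall: 260 mm along its x, 36 mm thick, 75 mm tall, between two of the three working places. Origin at the centre of its underside.
- v_block: Loose steel V-block, 50 x 50 mm, 41 mm tall; not part of the job. Origin at the centre of its underside.
- ring_gauge: Loose steel ring gauge, 64 mm diameter, 18 mm tall, lying flat; not part of the job. Origin at the centre of its underside.
- marker: Grey marker pen with black cap, 130 mm long, 17 mm thick, lying along its x; not part of the job. Origin under its middle.
- wrench: Loose steel wrench lying along its x; not part of the job. Origin on the table under its middle.
- setup_block: Loose steel setup block, 50 x 75 mm, 25 mm tall; not part of the job. Origin at the centre of its underside.
- master_disc: Loose dark steel disc, 50 mm diameter, 30 mm tall; not part of the job. Origin at the centre of its underside.
Things that resemble listed ones, but are neither listed nor needed, are in the scene too. What is shaped like the tray but blue or red is not meant.

How it is judged:
By the outcome, as a careful person would: the job done as asked, in the order asked, and still so for the second after the job is handed in, while the arm keeps its last pose, push and grip.
It also fails if it takes over 56 s, if anything falls off the work surface, if the arm or the gripper's body presses on something with over 40 N, if the wrist force passes 120 N, or if a joint passes its speed limit or range.

### The arm

A 6-joint arm with a two-finger parallel gripper is mounted at the origin on the work surface. World frame = base frame: x ahead of the robot, y to its left, z up, the work surface at z = 0. Lengths are in mm, angles in degrees, forces in N, time in s.
With the tool pointing down it reaches from about 300 to 850 mm from the base axis. Payload 4.2 kg.
Tool frame: the origin (TCP) lies on the centre line of the jaws, within the pads' length; the fingertips stand 14 mm ahead of it and the grasp point (between the pads) lies 5 mm behind it (env.finger_overhang is the z of the fingertips in the tool frame, in mm); z points along the fingers, y is the line along which they close (so a half turn about z gives the same grasp; the last joint's range is limited). The gripper opens to 91 mm and grips with 3 to 60 N. Pads are 32 mm wide; open, the fingers measure 118 mm over their backs; the gripper's body (76 mm by 178 mm) begins 60 mm behind the grasp point.
Start: joints at [-74.656, 18.312, 89.639, -0, 72.044, -1.146], TCP at [163.213, -551.365, 227.976] pointing down, gripper open.
Joint ranges: [-177.97, 177.97], [-48.28, 115.42], [12.27, 149.76], [-77.06, 257.06], [2.81, 150.46], [-146.56, 146.56]. Speed limits (degrees/s): [147.25, 147.25, 180, 180, 180, 180].

### API

Orientations are given as [roll, pitch, yaw] about the fixed x, y, z axes, in that order (R = Rz(yaw) Ry(pitch) Rx(roll)).
In Python, from workcell import sensors, viewer, env gives the robot as it stands. The module is installed in compiled form; this text tells all that it offers.
- The arm moves only by the tool step_arm, never from a script. Its argument "plan" is one flat list of numbers, 6 for each row, row after row: the shift along the tool's x, y, z in cm, then the turn, a rotation vector about the tool's x, y, z in rad. In form: [x, y, z, wx, wy, wz, x, y, z, wx, wy, wz, ...]. A call has 1 to 5 rows; each row shifts and turns the commanded pose from where the row before left it, along the tool's axes as they then stand; what a row does not reach is not made up. A row lasts 1/12 s, in which the tool goes at most 41.7 mm and 7.16 degrees, less where a joint would pass 70% of its speed; a pose out of reach is approached as far as the arm can. A call is refused whole if a number of a shift passes 4.17 or a number of a turn 0.125, either way. A call with a gripper value outside its range is refused whole. "hand" is the finger opening in cm, from 0 to 9.12, set as the call begins (left out, the last holds). The fingers move at their own pace and stop on an object; "newtons" is the grip in N (left out, the last holds). Time passes only in rows, so rows that do not move let the fingers close. It gives the time, the measured TCP pose, the force, the opening and the grip force at its end, in the units of the state.
- sensors.state(): the state, without advancing time (a new reading comes with each control period).
- viewer.grab_frame(name): name is "scene" or "top" or "wrist"; returns a dict with "img" (400x640x3 uint8, red, green, blue), "fx", "fy", "cx", "cy" (pixels), "position" and "attitude" of the camera in the world. Camera axes: x right, y down, z forward; pixel columns grow to the right and rows downward; lengths in mm; the calibration is good to about 2 mm. A picture is of the moment at which its call begins. There is no depth.
- env.job_done(): hands the job in; it is judged then, once.
Trained networks look in a picture, given as the dict that the camera call returned (one of the last four; its "shot" number tells which), for a name from the list of things; names that differ only in an ending like _2 or _b are one class to them, and where a whole thing is asked for, a point or a joint stands for the part that bears it (a point fixed in the world has none). Each returns a list of dicts, best first, with "score" (0 to 1); they miss things now and then, are a little off and sometimes report something else, mostly with a low value. They report only what shows in the picture. A call takes as long as a camera call. They do not tell look-alikes from the thing itself.
- viewer.boxes_of(name, picture): "location" ([column, row] in pixels, amid what is visible of it).
- viewer.pinpoint(name, picture): "location" ([column, row] in pixels: a listed point, or the origin of a listed thing).
The state is a dict: "time_s": time; "qpos": joint angles; "qvel": joint speeds; "effort": joint torques, N m; "ee_pos": TCP position; "ee_rot": TCP orientation; "force": force on the tool from outside, world axes, zero at the start; "torque": the same for the moment, N m; "gripper_width": finger opening in mm; "gripper_force": force on a finger pad.
Only numpy, scipy, OpenCV 4.12 (cv2) and the standard library are available. Lean on these libraries where they do the work, as an engineer would, in place of code of your own. Each camera call takes 0.05 s, during which the arm holds its last target. There are 200 camera calls.

## Working session

There is one attempt and no reset: what is moved stays moved. The work goes in short steps, Python scripts to look and compute and a tool call to move; the robot and the scene stay as the last step left them, time stands still between calls to the robot, and variables do not carry over. Pictures are saved under pics/ and viewed, at most 10 in all, crops included, and the job is handed in when it is done.

Besides the shell and the picture viewer there is one more tool, called after "Request:" as name(argument=value, ...), one argument or row to a line, values as JSON. step_arm: Moves the arm, as the interface text tells. Its arguments: {"type":"object","properties":{"plan":{"type":"array","items":{"type":"number"}},"hand":{"type":"number"},"newtons":{"type":"number"}},"required":["plan"]}

```bash
mkdir -p pics
cat > h.py <<'E'
import numpy as np,cv2
from scipy.spatial.transform import Rotation as R
from workcell import sensors,viewer,env
def rot(a):
    a=np.array(a,float)
    return a if a.shape==(3,3) else R.from_euler('xyz',a,degrees=True).as_matrix()
def ray(p,uv):
    d=rot(p["attitude"])@np.array([(uv[0]-p["cx"])/p["fx"],(uv[1]-p["cy"])/p["fy"],1]); return np.array(p["position"]),d
def atz(p,uv,z):
    o,d=ray(p,uv); return o+d*(z-o[2])/d[2]
def proj(p,X):
    c=rot(p["attitude"]).T@(np.array(X,float)-np.array(p["position"])); return c[:2]/c[2]*[p["fx"],p["fy"]]+[p["cx"],p["cy"]]
def save(p,n): cv2.imwrite(f"pics/{n}.png",p["img"][:,:,::-1])
E
python3 - <<'E'
from h import *
np.set_printoptions(precision=1,suppress=True)
s=sensors.state();print(s)
for n in("top","scene"):
    p=viewer.grab_frame(n);save(p,n+"0")
    print(n,p["position"],p["attitude"],p["fx"])
    for k,z in dict(housing=0,tray=0,window=60,station=0,straightedge=0,parallels=0,ball0_center=14,marker=0,v_block=0).items():
        print(k,[(np.round(d["location"]),round(d["score"],2),atz(p,d["location"],z)[:2]) for d in viewer.pinpoint(k,p)[:3]])
E
```

```text
{'time_s': 0.0, 'qpos': array([-74.7,  18.4,  89.7,  -0. ,  72. ,  -1.1]), 'qvel': array([-0. , -0.1, -0.1, -0.1, -0. , -0.1]), 'effort': array([ -0. , -41.2, -23.2,   0.1,   0. ,  -0. ]), 'ee_pos': array([ 163.1, -550.9,  227.1]), 'ee_rot': array([-179.9,   -0. ,   16.5]), 'force': array([-0.3, -0.4,  0.3]), 'torque': array([-0.,  0.,  0.]), 'gripper_force': 0.0, 'gripper_width': 91.1253110350385}
top [ 390.    20.4 1278.8] [-172.9    0.2  -90.5] 394.60093194912054
housing [(array([242., 192.]), 0.68, array([577.8, 257.1]))]
tray [(array([418., 278.]), 0.9, array([ 296.9, -307.3])), (array([230., 265.]), 0.66, array([340.9, 291.3])), (array([322., 203.]), 0.6, array([539.5,  -3.2]))]
window [(array([406., 194.]), 0.71, array([ 558.9, -266.7]))]
station [(array([404., 196.]), 0.8, array([ 561.1, -272.1])), (array([463., 208.]), 0.48, array([ 519. , -461.8])), (array([257., 147.]), 0.3, array([729.1, 210.3]))]
straightedge [(array([278., 205.]), 0.74, array([533.8, 137.4])), (array([238., 188.]), 0.42, array([590.1, 270.7]))]
parallels [(array([364., 198.]), 0.71, array([ 556. , -142.
[... 498 characters left out ...]
261., 137.]), 0.55, array([ 285.5, -304.3]))]
window [(array([226., 184.]), 0.74, array([ 562.5, -269.9]))]
station [(array([228., 195.]), 0.55, array([ 554. , -277.1])), (array([410., 246.]), 0.29, array([535.8, 260. ]))]
straightedge [(array([366., 232.]), 0.71, array([535.1, 139.1])), (array([405., 257.]), 0.63, array([573. , 255.4]))]
parallels [(array([268., 210.]), 0.74, array([ 563.8, -142.5])), (array([501., 282.]), 0.34, array([555.8, 498.3])), (array([164., 192.]), 0.25, array([ 614.2, -458.2]))]
ball0_center [(array([407., 248.]), 0.57, array([552.7, 254.3]))]
marker [(array([211., 246.]), 0.74, array([ 729.8, -229.1]))]
v_block [(array([373., 301.]), 0.81, array([723.9, 215.2]))]
```

View pics/top0.png

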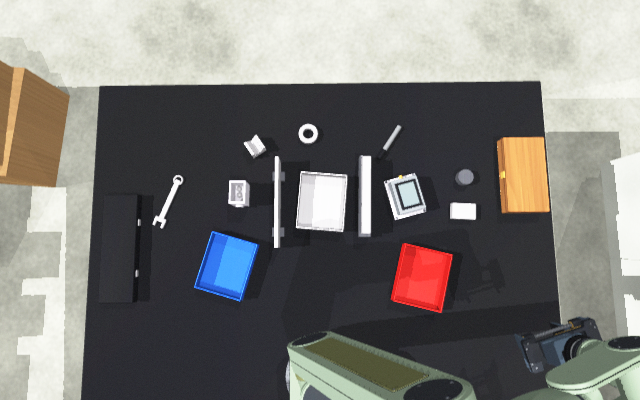

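View pics/scene0.png

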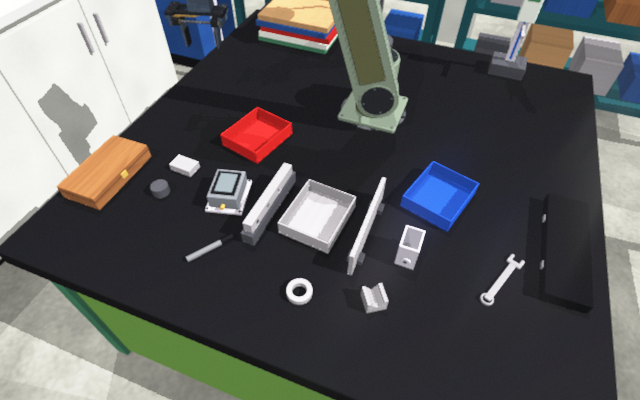

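The top view shows the housing at (239,192), the steel tray at (322,202), the station at (405,197) and the bars at columns 277 and 365. The scene view agrees: housing (410,247), tray (317,215), station (229,190). I'm moving above the housing.

Request:
step_arm(
  plan=[1.5,-1.6,0,0,0,0,2.7,-2.87,0,0,0,0,2.7,-2.87,0,0,0,0,2.7,-2.87,0,0,0,0,2.7,-2.87,0,0,0,0],
)

```text
time_s: 1.42
ee_pos: [244.4, -389.4, 227.9]
ee_rot: [180.0, -0.0, 16.4]
force: [1.4, -0.3, 1.0]
gripper_width: 91.7
gripper_force: 0.0
```

Request:
step_arm(
  plan=[2.7,-2.87,0,0,0,0,2.7,-2.87,0,0,0,0,2.7,-2.87,0,0,0,0,2.7,-2.87,0,0,0,0,2.7,-2.87,0,0,0,0],
)

```text
time_s: 1.83
ee_pos: [333.1, -213.4, 228.3]
ee_rot: [180.0, -0.0, 16.5]
force: [1.3, 0.0, -0.2]
gripper_width: 91.1
gripper_force: 0.0
```

Request:
step_arm(
  plan=[2.7,-2.87,0,0,0,0,2.7,-2.87,0,0,0,0,2.7,-2.87,0,0,0,0,2.7,-2.87,0,0,0,0,2.7,-2.87,0,0,0,0],
)

```text
time_s: 2.25
ee_pos: [421.9, -37.2, 228.3]
ee_rot: [180.0, -0.1, 16.5]
force: [1.4, -0.4, -0.6]
gripper_width: 91.2
gripper_force: 0.0
```

Request:
step_arm(
  plan=[2.7,-2.87,0,0,0,0,2.7,-2.87,0,0,0,0,2.7,-2.87,0,0,0,0,2.7,-2.87,0,0,0,0,2.7,-2.87,0,0,0,0],
)

```text
time_s: 2.67
ee_pos: [510.6, 138.8, 228.0]
ee_rot: [180.0, -0.0, 16.5]
force: [0.1, -0.8, 0.7]
gripper_width: 91.3
gripper_force: 0.0
```

Request:
step_arm(
  plan=[2.7,-2.87,0,0,0,0,1.5,-1.6,0,0,0,0,0,0,0,0,0,0],
)

```text
time_s: 2.92
ee_pos: [539.6, 195.6, 227.3]
ee_rot: [-179.9, -0.1, 16.7]
force: [-0.1, -0.8, -0.4]
gripper_width: 91.5
gripper_force: 0.0
```

Run:
```python
from h import *
np.set_printoptions(precision=1,suppress=True)
s=sensors.state();print(s["time_s"],s["qpos"],s["ee_pos"],s["ee_rot"])
p=viewer.grab_frame("wrist");save(p,"w1")
print(p["position"],p["attitude"],p["fx"])
for k,z in dict(housing=0,ball0_center=14).items():
    print(k,[(np.round(d["location"]),round(d["score"],2),atz(p,d["location"],z)[:2]) for d in viewer.pinpoint(k,p)[:3]])
```

```text
2.9167 [18.7 18.2 89.9  0.1 71.8 92. ] [539.6 195.6 227.3] [-179.9   -0.1   16.7]
[607.  215.1 383.2] [165.6   0.1 -73.3] 277.95212588662724
housing [(array([287., 146.]), 0.84, array([569.4, 255.6]))]
ball0_center [(array([288., 163.]), 0.43, array([549.8, 247.5])), (array([285., 146.]), 0.38, array([570.3, 257.1]))]
```

View pics/w1.png

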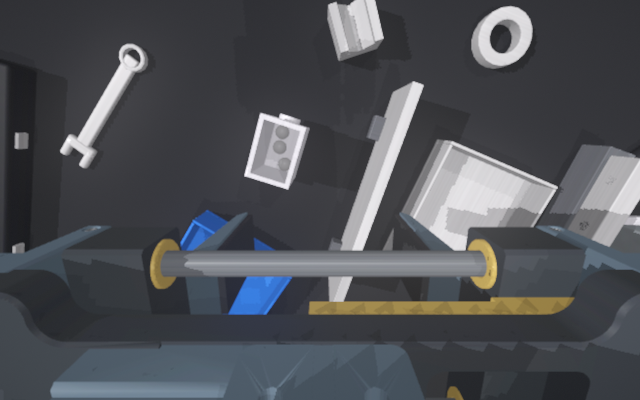

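The housing rim corners are at about (260,114), (308,128), (291,188) and (245,178), with three balls inside. I'll compute its pose from the corners and the networks.

Run:
```python
from h import *
np.set_printoptions(precision=1,suppress=True)
p=viewer.grab_frame("wrist")
c=cv2.cvtColor(p["img"],cv2.COLOR_RGB2GRAY)
pts=np.array([[260,114],[308,128],[291,188],[245,178]],np.float32).reshape(-1,1,2)
pts=cv2.cornerSubPix(c,pts.copy(),(4,4),(-1,-1),(3,30,.01)).reshape(-1,2)
print(pts)
W=np.array([atz(p,u,80)[:2] for u in pts]);print(W,W.mean(0))
for i in range(4):
    d=W[(i+1)%4]-W[i];print(np.linalg.norm(d),np.degrees(np.arctan2(d[1],d[0])))
s=sensors.state();print(s["ee_pos"],s["ee_rot"])
```

```text
[[263.7 110.9]
 [308.  128. ]
 [291.  188. ]
 [245.  178. ]]
[[603.1 274.6]
 [599.6 225.7]
 [531.8 226.2]
 [528.3 277.9]] [565.7 251.1]
49.05367436741337 -94.08354304473151
67.83188402961419 179.5160272765164
51.77666878170508 93.91768755503203
74.93285292616338 -2.5237082964553834
[537.2 190.7 227.8] [180.    0.   16.5]
```

Request:
step_arm(
  plan=[-0.41,-2.24,1.9,0,0,0,-0.41,-2.24,1.9,0,0,0,-0.41,-2.24,1.9,0,0,0,0,0,0,0,0,0.108,0,0,0,0,0,0.108],
)

```text
time_s: 3.53
ee_pos: [505.2, 251.6, 169.9]
ee_rot: [179.9, 0.2, 3.8]
force: [-0.3, 0.1, 0.7]
gripper_width: 91.2
gripper_force: 0.0
```

Request:
step_arm(
  plan=[0,0,0,0,0,0.108,0,0,0,0,0,0,0,0,0,0,0,0],
)

```text
time_s: 3.78
ee_pos: [506.8, 251.4, 171.3]
ee_rot: [180.0, -0.0, -2.0]
force: [0.2, 0.2, 0.3]
gripper_width: 91.3
gripper_force: 0.0
```

Run:
```python
from h import *
np.set_printoptions(precision=1,suppress=True)
s=sensors.state();print(s["time_s"],s["qpos"],s["ee_pos"],s["ee_rot"])
p=viewer.grab_frame("wrist");
print([(np.round(d["location"]),round(d["score"],2),atz(p,d["location"],0)[:2]) for d in viewer.pinpoint("housing",p)[:3]])
u,v=proj(p,[567,254,60]).astype(int);print(u,v)
x0=max(u-100,0);y0=max(v-75,0);print(x0,y0)
crop=p["img"][y0:y0+150,x0:x0+200]
cv2.imwrite("pics/w2.png",cv2.resize(crop,None,fx=4,fy=4,interpolation=cv2.INTER_CUBIC)[:,:,::-1])
```

```text
3.7833 [ 25.2  19.8  95.9  -0.   64.2 117.2] [506.8 251.4 171.3] [180.  -0.  -2.]
[(array([314., 135.]), 0.9, array([569. , 259.2]))]
317 138
217 63
```

View pics/w2.png

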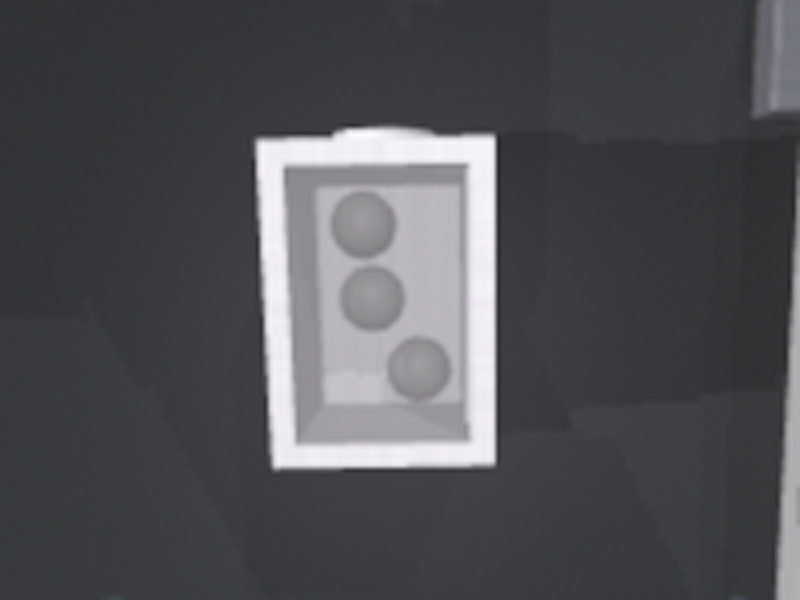

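The rim corners in the 4x crop are at (257,139), (496,135), (495,467) and (274,468).

Run:
```python
from h import *
np.set_printoptions(precision=1,suppress=True)
p=viewer.grab_frame("wrist")
pts=np.array([[257,139],[496,135],[495,467],[274,468]])/4+[217-.4,63-.4]
W=np.array([atz(p,u,80)[:2] for u in pts]);print(W,W.mean(0))
for i in range(4):
    d=W[(i+1)%4]-W[i];print(np.linalg.norm(d),np.degrees(np.arctan2(d[1],d[0])))
print(sensors.state()["ee_pos"],p["position"],p["attitude"])
```

```text
[[603.1 283.4]
 [602.1 233.3]
 [531.5 234.8]
 [533.  284.6]] [567.4 259. ]
50.12754788730826 -91.09366801294696
70.56465873887511 178.7231433531065
49.825258729627116 88.27182534581253
70.01257837303876 -1.0284179721119893
[506.9 251.8 171.2] [577.3 248.7 327.1] [165.6   0.  -92. ]
```

Request:
step_arm(
  plan=[3.01,-0.48,0,0,0,0,3.01,-0.48,0,0,0,-0.01,0,0,3,0,0,0,0,0,3,0,0,0,0,0,3,0,0,0],
)

```text
time_s: 4.35
ee_pos: [568.2, 259.7, 80.2]
ee_rot: [-180.0, -0.1, -1.5]
force: [-0.0, 0.1, -0.6]
gripper_width: 91.3
gripper_force: 0.0
```

Request:
step_arm(
  plan=[0,0,2,0,0,0,0,0,0,0,0,0],
)

```text
time_s: 4.52
ee_pos: [564.4, 258.2, 56.2]
ee_rot: [179.8, 0.5, -1.5]
force: [-0.9, 0.4, -0.7]
gripper_width: 91.2
gripper_force: 0.0
```

Request:
step_arm(
  plan=[0,0,0,0,0,0,0,0,0,0,0,0,0,0,0,0,0,0,0,0,0,0,0,0,0,0,0,0,0,0],
  hand=4.5,
  newtons=35,
)

```text
time_s: 4.93
ee_pos: [568.1, 260.2, 62.4]
ee_rot: [-179.9, -0.1, -1.5]
force: [0.1, 0.1, -0.2]
gripper_width: 60.8
gripper_force: 0.0
```

Request:
step_arm(
  plan=[0,0,0,0,0,0,0,0,0,0,0,0,0,0,0,0,0,0,0,0,0,0,0,0,0,0,0,0,0,0],
)

```text
time_s: 5.35
ee_pos: [567.6, 259.8, 61.6]
ee_rot: [-180.0, -0.0, -1.5]
force: [-1.1, -1.5, 6.6]
gripper_width: 49.6
gripper_force: 35.0
```

Request:
step_arm(
  plan=[0,0,0,0,0,0,0,0,-0.5,0,0,0,0,0,-2,0,0,0,0,0,-3,0,0,0,0,0,-3,0,0,0],
)

```text
time_s: 5.77
ee_pos: [566.1, 259.4, 144.9]
ee_rot: [179.9, 0.3, -1.5]
force: [1.5, 0.4, -4.0]
gripper_width: 49.6
gripper_force: 35.0
```

Request:
step_arm(
  plan=[0,0,-3,0,0,0,0,0,-3.2,0,0,0,-0.2,1,-2.5,0,0,0,-0.3,2.6,-0.8,0,0,0,-0.3,3.4,0,0,0,0],
  newtons=50,
)

```text
time_s: 6.18
ee_pos: [558.6, 191.6, 243.2]
ee_rot: [-179.8, -0.3, -1.3]
force: [1.2, -0.2, -3.0]
gripper_width: 49.9
gripper_force: 49.9
```

Request:
step_arm(
  plan=[-0.3,3.4,0,0,0,0,-0.3,3.4,0,0,0,0,-0.3,3.4,0,0,0,0,-0.3,3.4,0,0,0,-0.02,-0.2,2.0,0,0,0,-0.05],
)

```text
time_s: 6.6
ee_pos: [538.5, 31.5, 240.1]
ee_rot: [179.9, 0.2, 2.5]
force: [-0.7, -0.6, -3.4]
gripper_width: 50.0
gripper_force: 49.9
```

Request:
step_arm(
  plan=[0,0.6,0,0,0,-0.1,0,0,0,0,0,-0.12,0,0,0,0,0,-0.12,0,0,0,0,0,-0.12,0,0,0,0,0,-0.12],
)

```text
time_s: 7.02
ee_pos: [539.5, 28.4, 239.9]
ee_rot: [-179.9, 0.1, 36.1]
force: [0.3, 0.4, -2.9]
gripper_width: 49.6
gripper_force: 49.9
```

Request:
step_arm(
  plan=[0,0,0,0,0,-0.12,0,0,0,0,0,-0.12,0,0,0,0,0,-0.12,0,0,0,0,0,-0.12,0,0,0,0,0,-0.12],
)

```text
time_s: 7.43
ee_pos: [539.5, 28.6, 239.9]
ee_rot: [-179.9, 0.0, 70.5]
force: [0.0, -0.1, -2.4]
gripper_width: 49.6
gripper_force: 49.9
```

Request:
step_arm(
  plan=[0,0,0,0,0,-0.12,0,0,0,0,0,-0.12,0,0,0,0,0,-0.1,0,0,0,0,0,0,0,0,0,0,0,0],
)

```text
time_s: 7.85
ee_pos: [539.7, 28.6, 240.2]
ee_rot: [-179.9, -0.0, 89.5]
force: [0.3, 0.3, -3.7]
gripper_width: 49.7
gripper_force: 49.9
```

Run:
```python
from h import *
np.set_printoptions(precision=1,suppress=True)
s=sensors.state();print(s["time_s"],s["qpos"],s["ee_pos"],s["ee_rot"],s["force"],s["gripper_width"])
p=viewer.grab_frame("top")
for k,z in dict(tray=0,window=60,station=0,ball0_center=100).items():
    print(k,[(np.round(d["location"]),round(d["score"],2),atz(p,d["location"],z)[:2]) for d in viewer.pinpoint(k,p)[:3]])
```

```text
7.85 [ 1.8 14.8 92.9  0.  72.4  2.4] [539.7  28.6 240.2] [-179.9   -0.    89.5] [ 0.3  0.3 -3.7] 49.725360721744664
tray [(array([320., 203.]), 0.97, array([540.5,   1.3])), (array([421., 278.]), 0.83, array([ 297.4, -318.1])), (array([231., 263.]), 0.77, array([348.2, 288.2]))]
window [(array([407., 195.]), 0.87, array([ 553.6, -269.6])), (array([307., 129.]), 0.18, array([770.4,  42. ]))]
station [(array([401., 196.]), 0.64, array([ 561.1, -264.3]))]
ball0_center []
```

Request:
step_arm(
  plan=[0,0,0,0,0.06,0,0,0,0,0,0.1,0,0,0,0,0,0.1,0],
)

```text
time_s: 8.35
ee_pos: [540.5, 29.3, 241.7]
ee_rot: [179.9, -15.1, 89.7]
force: [-0.4, -0.5, -4.4]
gripper_width: 49.9
gripper_force: 49.9
```

Run:
```python
from h import *
np.set_printoptions(precision=1,suppress=True)
s=sensors.state();print(s["qpos"],s["ee_pos"],s["ee_rot"],rot(s["ee_rot"])[:,2])
```

```text
[ -7.   15.3  93.7  15.7  73.4 -11.5] [540.5  29.3 241.7] [179.9 -15.1  89.7] [ 0.   0.3 -1. ]
```

Request:
step_arm(
  plan=[0,0,0,-0.027,0,0.101,0,0,0,-0.027,0,0.101,0,0,0,-0.027,0,0.101,0,0,0,-0.027,0,0.101,0,0,0,-0.027,0,0.101],
)

```text
time_s: 8.77
ee_pos: [540.0, 28.0, 240.8]
ee_rot: [180.0, -14.9, 59.3]
force: [0.3, -0.1, -2.3]
gripper_width: 50.1
gripper_force: 49.9
```

Request:
step_arm(
  plan=[1.35,0.75,0.36,0,0,0,1.35,0.75,0.36,0,0.05,0,0,0,0,0,0.1,0,0,0,0,0,0.12,0,0,0,0,0,0.12,0],
)

```text
time_s: 9.18
ee_pos: [567.8, 45.1, 241.9]
ee_rot: [179.7, -37.5, 59.9]
force: [-0.3, 0.7, -4.2]
gripper_width: 49.8
gripper_force: 49.9
```

Request:
step_arm(
  plan=[0,0,0,0,0.12,0,0,0,0,0,0.12,0,0,0,0,0,0.1,0,0,0,0,0,0.08,0,0,0,0,0,0.05,0],
)

```text
time_s: 9.6
ee_pos: [566.8, 43.6, 239.3]
ee_rot: [-179.9, -64.2, 59.4]
force: [-0.0, -0.5, -3.3]
gripper_width: 50.0
gripper_force: 49.9
```

Run:
```python
from h import *
np.set_printoptions(precision=2,suppress=True)
s=sensors.state();print(s["qpos"],s["ee_pos"],s["ee_rot"]);Z=rot(s["ee_rot"]);print(Z,90+np.degrees(np.arcsin(Z[2,2])))
```

```text
[-27.53  19.5  116.78  73.42  69.72 -42.57] [566.75  43.62 239.3 ] [-179.9   -64.18   59.42]
[[ 0.22  0.86  0.46]
 [ 0.37 -0.51  0.78]
 [ 0.9  -0.   -0.44]] 64.1804820031231
```

Request:
step_arm(
  plan=[0,0,0,0,0.08,0,0,0,0,0,0.1,0,0,0,0,0,0.1,0,0,0,0,0,0.08,0,0,0,0,0,0.04,0],
)

```text
time_s: 10.02
ee_pos: [567.4, 44.2, 238.4]
ee_rot: [-177.4, -87.0, 57.0]
force: [-0.3, 0.5, -3.7]
gripper_width: 49.7
gripper_force: 49.9
```

Request:
step_arm(
  plan=[0,0,0,0,0.014,0,0,0,0,0,0.014,0,0,0,0,0,0.014,0,0,0,0,0,0.014,0,0,0,0,0,0.014,0],
)

```text
time_s: 10.43
ee_pos: [567.3, 45.1, 241.5]
ee_rot: [7.6, -88.9, -127.9]
force: [0.5, -0.3, -2.9]
gripper_width: 49.8
gripper_force: 49.9
```

Request:
step_arm(
  plan=[0,0,0,0,0.014,0,0,0,0,0,0.014,0,0,0,0,0,0.014,0,0,0,0,0,0.014,0,0,0,0,0,0.014,0],
)

```text
time_s: 10.85
ee_pos: [567.3, 45.0, 240.9]
ee_rot: [0.5, -84.8, -120.9]
force: [0.6, -0.2, -2.8]
gripper_width: 49.9
gripper_force: 49.9
```

Run:
```python
from h import *
np.set_printoptions(precision=2,suppress=True)
s=sensors.state();print(s["qpos"],s["ee_pos"],s["ee_rot"],s["force"]);Z=rot(s["ee_rot"]);print(90+np.degrees(np.arcsin(Z[2,2])))
a=viewer.grab_frame("scene")["img"]
cv2.imwrite("pics/t1.png",cv2.resize(a[90:340,120:480],None,fx=2,fy=2)[:,:,::-1])
```

```text
[-31.14  36.79 124.17  90.96  95.16 -70.92] [567.26  44.98 240.95] [   0.53  -84.81 -120.89] [ 0.57 -0.2  -2.78]
95.18969276934087
```

View pics/t1.png

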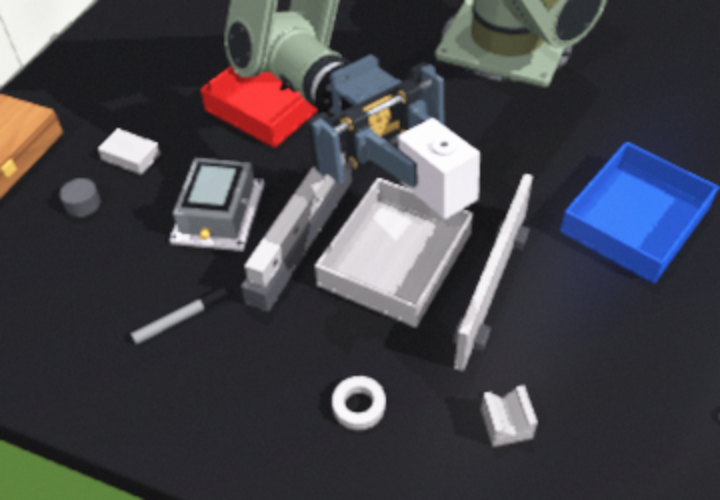

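The housing (crop 440,165) is tilted past level over the tray (395,250). The wrist is clear of the bars and station, and no balls are out yet. Continuing the slow tilt.

Request:
step_arm(
  plan=[0,0,0,0,0.014,0,0,0,0,0,0.014,0,0,0,0,0,0.014,0,0,0,0,0,0.014,0,0,0,0,0,0.014,0],
)

```text
time_s: 11.32
ee_pos: [567.3, 45.0, 241.0]
ee_rot: [0.3, -80.8, -120.6]
force: [-0.5, -1.1, -3.0]
gripper_width: 49.8
gripper_force: 49.9
```

Request:
step_arm(
  plan=[0,0,0,0,0.014,0,0,0,0,0,0.014,0,0,0,0,0,0.014,0,0,0,0,0,0.014,0,0,0,0,0,0.014,0],
)

```text
time_s: 11.73
ee_pos: [567.3, 45.0, 241.0]
ee_rot: [0.2, -76.8, -120.5]
force: [0.6, 0.5, -2.1]
gripper_width: 49.9
gripper_force: 49.9
```

Request:
step_arm(
  plan=[0,0,0,0,0.014,0,0,0,0,0,0.014,0,0,0,0,0,0.014,0,0,0,0,0,0.014,0,0,0,0,0,0.014,0],
)

```text
time_s: 12.15
ee_pos: [567.3, 45.0, 240.9]
ee_rot: [0.1, -72.8, -120.5]
force: [0.4, -0.4, -2.1]
gripper_width: 49.7
gripper_force: 49.9
```

Run:
```python
from h import *
np.set_printoptions(precision=2,suppress=True)
s=sensors.state();print(s["qpos"],s["ee_pos"],s["ee_rot"],s["force"]);Z=rot(s["ee_rot"]);print(90+np.degrees(np.arcsin(Z[2,2])))
for n in("scene","top"):
    p=viewer.grab_frame(n)
    print([(np.round(d["location"]),round(d["score"],2),atz(p,d["location"],13)[:2]) for k in("ball0_center",) for d in viewer.pinpoint(k,p)[:5]])
```

```text
[-29.53  44.78 124.86  93.99 106.79 -79.22] [567.26  44.98 240.94] [   0.15  -72.77 -120.5 ] [ 0.41 -0.42 -2.13]
107.23113195382177
[(array([372., 302.]), 0.69, array([735.63, 213.92])), (array([212., 246.]), 0.28, array([ 735.58, -221.31]))]
[]
```

Request:
step_arm(
  plan=[0,0,0,0,0.014,0,0,0,0,0,0.014,0,0,0,0,0,0.014,0,0,0,0,0,0,0,0,0,0,0,0,0],
)

```text
time_s: 12.77
ee_pos: [567.3, 45.1, 240.6]
ee_rot: [-0.0, -70.4, -120.3]
force: [0.8, 0.6, -2.9]
gripper_width: 50.0
gripper_force: 49.9
```

Run:
```python
from h import *
a=viewer.grab_frame("scene")["img"];b=viewer.grab_frame("top")["img"]
A=cv2.resize(a[150:270,250:380],(0,0),fx=3,fy=3,interpolation=2);B=cv2.resize(b[150:250,270:380],None,fx=3.6,fy=3.6,interpolation=2)
cv2.imwrite("pics/t2.png",np.hstack([A,B])[:,:,::-1]);print(A.shape,B.shape,sensors.state()["force"])
```

```text
(360, 390, 3) (360, 396, 3) [-0.30745603  0.59465283 -2.42057803]
```

View pics/t2.png

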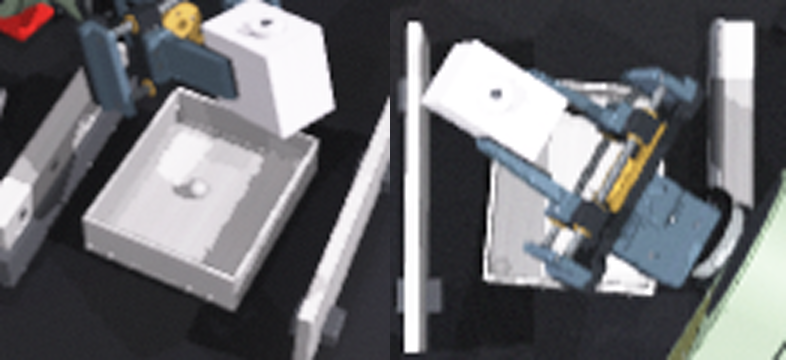

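Request:
step_arm(
  plan=[0.9,0,0.3,0,0.014,0,0.9,0,0.4,0,0.02,0,0.9,0,0.4,0,0.02,0,0,0,0,0,0.02,0,0,0,0,0,0.02,0],
)

```text
time_s: 13.28
ee_pos: [567.4, 46.0, 271.0]
ee_rot: [0.4, -65.0, -120.7]
force: [0.4, -0.4, -3.0]
gripper_width: 49.5
gripper_force: 49.9
```

Request:
step_arm(
  plan=[0,0,0,0,0,0,0,0,0,0,0,0,0,0,0,0,0,0,0,0,0,0,0,0,0,0,0,0,0,0],
)

```text
time_s: 13.7
ee_pos: [567.7, 45.7, 270.0]
ee_rot: [0.1, -65.1, -120.4]
force: [0.2, -0.4, -2.6]
gripper_width: 49.8
gripper_force: 49.9
```

Run:
```python
from h import *
np.set_printoptions(precision=2,suppress=True)
F=[]
for i in range(6):
    p=viewer.grab_frame("scene");s=sensors.state();F.append(s["force"])
print(np.mean(F,0),s["qpos"],s["ee_pos"],rot(s["ee_rot"]))
print([(np.round(d["location"]),round(d["score"],2)) for d in viewer.pinpoint("ball0_center",p)[:5]])
```

```text
[-0.31 -0.02 -2.43] [-27.52  46.16 124.74  96.97 114.16 -80.07] [567.62  45.72 270.11] [[-0.21  0.86  0.46]
 [-0.36 -0.51  0.78]
 [ 0.91  0.    0.42]]
[(array([163., 193.]), 0.66)]
```

Request:
step_arm(
  plan=[0,0,0,0,-0.05,0,0,0,0,0,-0.1,0,0,0,0,0,-0.12,0,0,0,0,0,-0.12,0,0,0,0,0,-0.12,0],
)

```text
time_s: 14.47
ee_pos: [567.2, 45.1, 269.4]
ee_rot: [-179.4, -85.4, 58.9]
force: [-0.6, 0.9, -1.8]
gripper_width: 49.9
gripper_force: 49.9
```

Request:
step_arm(
  plan=[0,0,0,0,-0.12,0,0,0,0,0,-0.12,0,0,0,0,0,-0.12,0,0,0,0,0,-0.12,0,0,0,0,0,-0.12,0],
)

```text
time_s: 14.88
ee_pos: [566.4, 45.3, 270.6]
ee_rot: [179.9, -51.0, 59.7]
force: [-0.5, 1.4, -2.9]
gripper_width: 49.6
gripper_force: 49.9
```

Request:
step_arm(
  plan=[0,0,0,0,-0.12,0,0,0,0,0,-0.12,0,0,0,0,0,-0.12,0,0,0,0,0,-0.12,0,0,0,0,0,-0.12,0],
)

```text
time_s: 15.3
ee_pos: [566.1, 45.3, 270.8]
ee_rot: [180.0, -16.6, 59.6]
force: [0.6, 0.2, -3.4]
gripper_width: 49.7
gripper_force: 49.9
```

Request:
step_arm(
  plan=[0,0,0,0,-0.12,0,0,0,0,0,-0.12,0,0,0,0,0,-0.08,0,0,0,0,0,-0.03,0,0,0,0,0,0,0],
)

```text
time_s: 15.72
ee_pos: [567.0, 47.3, 268.9]
ee_rot: [-179.8, 3.2, 59.8]
force: [0.3, 1.3, -2.3]
gripper_width: 49.7
gripper_force: 49.9
```

Run:
```python
from h import *
np.set_printoptions(precision=2,suppress=True)
p=viewer.grab_frame("scene")
print([(np.round(d["location"]),round(d["score"],2)) for d in viewer.pinpoint("ball0_center",p)[:5]])
t=viewer.grab_frame("top")
print([(np.round(d["location"]),round(d["score"],2),atz(t,d["location"],13)) for d in viewer.pinpoint("ball0_center",t)[:5]])
s=sensors.state();print(s["qpos"],s["ee_pos"],s["ee_rot"],s["force"],rot(s["ee_rot"]))
A=cv2.resize(p["img"][150:270,250:380],(0,0),fx=3,fy=3,interpolation=2);B=cv2.resize(t["img"][150:250,270:380],None,fx=3.6,fy=3.6,interpolation=2)
cv2.imwrite("pics/t3.png",np.hstack([A,B])[:,:,::-1])
```

```text
[]
[(array([329., 179.]), 0.49, array([616.68, -28.27,  13.  ]))]
[ 4.77 17.37 85.01 -2.54 79.43 35.71] [566.72  44.78 269.9 ] [-179.97    3.08   59.57] [-0.32 -0.18 -2.42] [[ 0.51  0.86 -0.03]
 [ 0.86 -0.51 -0.05]
 [-0.05 -0.   -1.  ]]
```

View pics/t3.png

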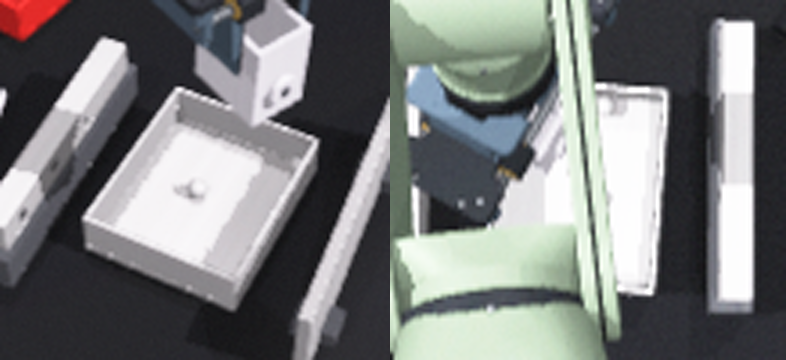

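One ball shows in the tray at crop (195,188). The others are hidden by the arm or the walls, so I'll re-check once clear. The housing tilt overshot by 3°. I'll fix that and move near the station.

Request:
step_arm(
  plan=[0,0,0,0,0.054,0,0,0,0,0,0,0.12,0,0,0,0,0,0.124,0,0,0,0,0,0.124,0,0,0,0,0,0.124],
)

```text
time_s: 16.33
ee_pos: [566.9, 44.4, 270.4]
ee_rot: [180.0, -0.0, 31.0]
force: [0.6, -0.8, -2.2]
gripper_width: 49.7
gripper_force: 49.9
```

Request:
step_arm(
  plan=[0,0,0,0,0,0.124,0,0,0,0,0,0.124,-1,1.6,0,0,0,0,-2.1,3.3,0,0,0,0,-2.1,3.3,0,0,0,0],
)

```text
time_s: 16.75
ee_pos: [541.2, -49.2, 270.1]
ee_rot: [180.0, -0.0, 17.3]
force: [0.3, -0.4, -2.5]
gripper_width: 49.8
gripper_force: 49.9
```

Request:
step_arm(
  plan=[-2.1,3.3,0,0,0,0,-2.1,3.3,0,0,0,0,-2.1,3.3,0,0,0,0,-2.1,3.3,0,0,0,0,-2.1,3.3,0,0,0,0],
)

```text
time_s: 17.17
ee_pos: [488.9, -239.0, 270.5]
ee_rot: [180.0, -0.1, 17.1]
force: [1.2, 0.4, -2.0]
gripper_width: 49.9
gripper_force: 49.9
```

Request:
step_arm(
  plan=[-2.1,3.3,0,0,0,0,-1.1,1.7,0,0,0,0,0,0,2.5,0,0,0,0,0,3,0,0,0,0,0,1.5,0,0,0],
)

```text
time_s: 17.58
ee_pos: [472.3, -294.4, 197.5]
ee_rot: [-179.8, 0.1, 17.0]
force: [0.1, 1.0, -2.8]
gripper_width: 49.9
gripper_force: 49.9
```

Request:
step_arm(
  plan=[0,0,0,0,0,0,0,0,0,0,0,0],
)

```text
time_s: 17.75
ee_pos: [474.2, -294.4, 200.0]
ee_rot: [-180.0, 0.0, 17.2]
force: [0.1, -0.1, -2.5]
gripper_width: 49.5
gripper_force: 49.9
```

Run:
```python
from h import *
np.set_printoptions(precision=2,suppress=True)
w=viewer.grab_frame("wrist");s=sensors.state();print(s["time_s"],s["qpos"],s["ee_pos"],s["ee_rot"])
print([(d["location"],round(d["score"],2),atz(w,d["location"],60)) for d in viewer.pinpoint("window",w)[:3]])
p=viewer.grab_frame("scene");t=viewer.grab_frame("top")
for q in(p,t): print([(np.round(d["location"]),round(d["score"],2)) for d in viewer.pinpoint("ball0_center",q)[:5]])
A=cv2.resize(p["img"][150:270,250:380],(390,360),interpolation=2);B=cv2.resize(t["img"][150:250,270:380],(396,360),interpolation=2)
C=w["img"][0:240,:];C=np.hstack([C,np.zeros((240,146,3),np.uint8)])
cv2.imwrite("pics/t4.png",np.vstack([np.hstack([A,B]),C])[:,:,::-1])
np.save("w.npy",w["img"])
```

```text
17.8 [-33.    17.86  94.3    0.02  67.7   39.81] [ 475.14 -294.68  201.24] [179.91  -0.11  17.18]
[([324.6, 113.7], 0.78, array([ 554.88, -271.46,   60.  ])), ([219.0, 78.2], 0.17, array([ 556.14, -161.75,   60.  ]))]
[(array([161., 194.]), 0.21)]
[(array([329., 181.]), 0.38)]
```

View pics/t4.png

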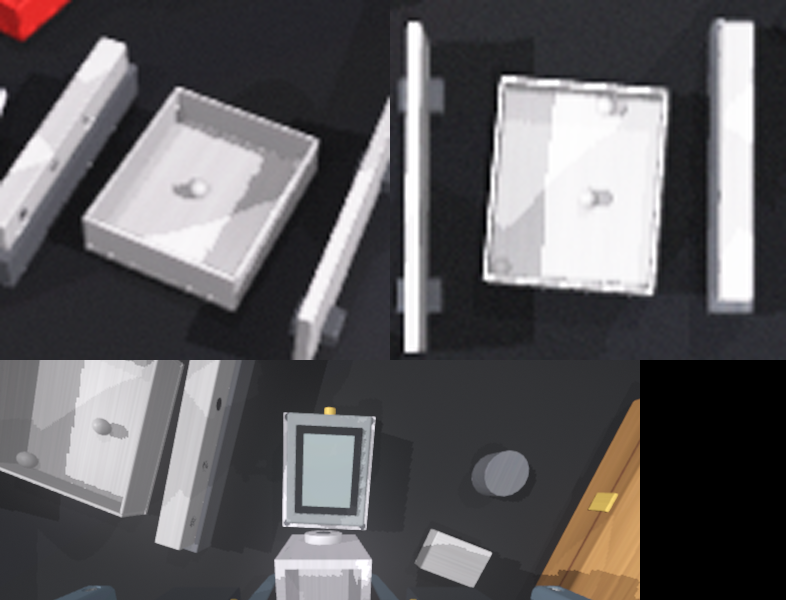

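All three balls are in the tray (top crop (605,103), (588,199), (502,265)). The wrist view shows the glass at about columns 302–353, rows 72–146, and the held housing's rim at row ~200. I'll extract the glass and check the housing for slip.

Run:
```python
from h import *
np.set_printoptions(precision=2,suppress=True)
w=viewer.grab_frame("wrist");s=sensors.state();im=w["img"].astype(int)
g=im[109,326];print("col",g)
m=(np.abs(im-g).max(2)<35).astype(np.uint8);m=cv2.morphologyEx(m,cv2.MORPH_OPEN,np.ones((3,3),np.uint8))
n,l,st,ce=cv2.connectedComponentsWithStats(m);k=l[109,326];print(st[k])
c=max(cv2.findContours((l==k).astype(np.uint8),0,cv2.CHAIN_APPROX_NONE)[0],key=len)[:,0,:]
W=np.array([atz(w,u,60)[:2] for u in c],np.float32);(ctr,sz,a)=cv2.minAreaRect(W);B=cv2.boxPoints((ctr,sz,a))
print(ctr,sz,a)
for i in range(2): d=B[i+1]-B[i];print(np.linalg.norm(d),np.degrees(np.arctan2(d[1],d[0])))
T=rot(s["ee_rot"]);o=np.array(s["ee_pos"])
print(o,s["ee_rot"])
for z in(61,-19):
    for x in (35,-35):print(z,x,[proj(w,o+T@np.array([x,y,z])) for y in(-25,25)])
cv2.imwrite("pics/h.png",cv2.resize(w["img"][150:350,220:420],(800,600) if 0 else (600,600),interpolation=2)[:,:,::-1])
```

```text
col [175 189 192]
[ 302   76   52   74 3445]
(557.5958862304688, -273.41656494140625) (69.5633773803711, 49.591453552246094) 14.640458106994629
49.591465 -75.35948
69.56335 14.640472
[ 475.65 -294.07  201.14] [179.89  -0.1   17.26]
61 35 [array([290.48, 173.88]), array([353.91, 173.9 ])]
61 -35 [array([292.86, 255.4 ]), array([351.61, 255.41])]
-19 35 [array([272.68, 199.24]), array([370.81, 199.26])]
-19 -35 [array([278.17, 317.68]), array([365.54, 317.69])]
```

View pics/h.png

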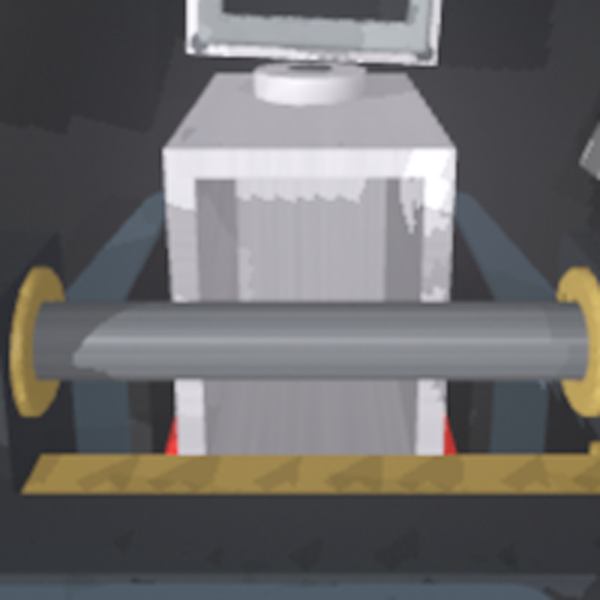

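The rim is where a slip-free grasp predicts, within about 1 px, and the housing is empty. Window: centre (557,-272), yaw 14.6°.

Request:
step_arm(
  plan=[1.5,0.05,0,0,0,0,3,0.1,0,0,0,0,2.8,0.1,0,0,0,0,1.2,0.05,0,0,0,0,0,0,0,0,0,0.045],
)

```text
time_s: 18.52
ee_pos: [560.8, -270.4, 199.8]
ee_rot: [180.0, -0.1, 14.8]
force: [0.4, -0.5, -1.9]
gripper_width: 49.8
gripper_force: 49.9
```

Request:
step_arm(
  plan=[0,0,1,0,0,0,0,0,1.5,0,0,0,0,0,1.5,0,0,0,0,0,1,0,0,0,0,0,0,0,0,0],
)

```text
time_s: 18.93
ee_pos: [555.5, -270.8, 147.1]
ee_rot: [-179.8, 0.2, 14.7]
force: [0.0, -0.5, -2.5]
gripper_width: 49.6
gripper_force: 49.9
```

Run:
```python
from h import *
np.set_printoptions(precision=2,suppress=True)
P=[];Q=[]
for n in("scene","top","scene","top","scene","top"):
    p=viewer.grab_frame(n);s=sensors.state();P.append(s["ee_pos"]);Q.append(np.mod(s["ee_rot"],360))
    if len(P)<3: print([(np.round(d["location"]),round(d["score"],2),atz(p,d["location"],85)) for d in viewer.pinpoint("housing",p)[:2]])
print(np.mean(P,0),np.median(Q,0),s["force"])
```

```text
[(array([226., 172.]), 0.75, array([ 544.85, -275.94,   85.  ]))]
[]
[ 557.53 -271.8   150.65] [179.91 359.89  14.67] [ 0.31  0.03 -2.89]
```

Request:
step_arm(
  plan=[0,0,0.6,0,0,0,0,0,0.5,0,0,0,0,0,0.3,0,0,0,0,0,0,0,0,0,0,0,0,0,0,0],
)

```text
time_s: 19.75
ee_pos: [557.2, -271.5, 135.6]
ee_rot: [-180.0, 0.0, 14.7]
force: [0.1, 1.0, -3.3]
gripper_width: 49.6
gripper_force: 49.9
```

Request:
step_arm(
  plan=[0,0,0,0,0,0,0,0,0,0,0,0,0,0,0,0,0,0,0,0,0,0,0,0,0,0,0,0,0,0],
)

```text
time_s: 20.17
ee_pos: [557.4, -271.6, 136.3]
ee_rot: [180.0, -0.0, 14.7]
force: [-0.2, 0.8, -2.1]
gripper_width: 49.4
gripper_force: 49.9
```

Run:
```python
from h import *
np.set_printoptions(precision=2,suppress=True)
P=[];Q=[]
for n in("scene","top","scene","wrist"):
    p=viewer.grab_frame(n);s=sensors.state();P.append(s["ee_pos"]);Q.append(np.mod(s["ee_rot"],360))
    if n=="scene":
        a=p["img"].copy()
        def box(o,z,c):
            r=R.from_euler('z',14.65,degrees=True).as_matrix()
            pts=np.array([proj(p,np.array([o[0],o[1],z])+r@np.array([x,y,0])) for x,y in((35,25),(35,-25),(-35,-25),(-35,25))])
            return (pts-[160,110])*4,c
        L=[box((557.2,-272),60,(255,0,0)),box((557.2,-272),75,(0,255,0))]
A=cv2.resize(a[110:255,160:300],(560,580),interpolation=2)
for pts,c in L: cv2.polylines(A,[pts.astype(np.int32)],True,c,1)
cv2.imwrite("pics/f.png",A[:,:,::-1])
print(np.mean(P,0),np.median(Q,0),s["force"],s["time_s"],s["qvel"])
```

```text
[ 557.38 -271.63  136.23] [179.97 359.96  14.67] [-0.04 -0.18 -2.52] 20.3667 [ 0.    0.05 -0.01  0.11  0.01  0.01]
```

View pics/f.png

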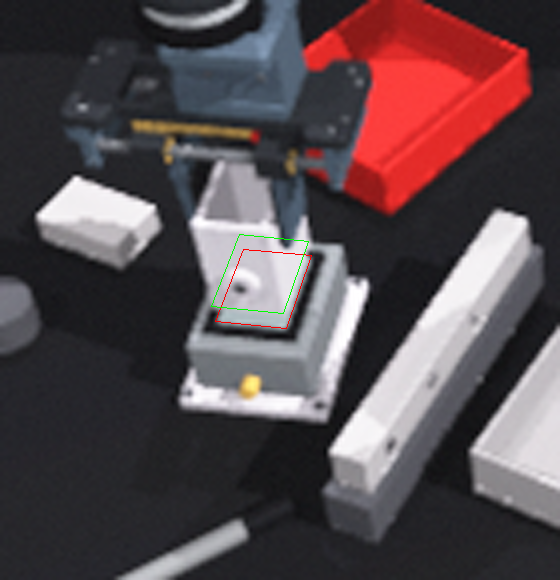

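The final view shows the housing upright just above the glass. The predicted outlines sit inside the bezel, with clear space to the station and the bars. Handing in.

```bash
python3 -c "
from workcell import env
print(env.job_done())"
```

```text
the job is handed in; nothing more can be done
None
```

The job is handed in at about 20 s of the 56 s limit: all three balls are in the steel tray, and the empty, upright housing is held still an estimated 15 mm above the camera window, centred and lined up with it to within my roughly 2 mm measurement accuracy.

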